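# Fit the upper tier in the spice basket and close it

### The job

The green upper tier tray goes back on the rack in the pulled-out basket: with the basket still out, lower it - do not drop it - over the four posts, orange edge towards the white front panel, so that all four corner holes slip over their own pins and the tray rests flat on all four posts; let go of it. Then push the basket fully home on its runner with the tray still seated, without tipping what is stored in the basket or moving the wooden spoon.

Things in the scene. Friction and masses are not known exactly. Their poses are not given: they have to be found in the camera images.
- tray_handle (a point): Centre of the dark wooden handle bar of the loose green tray, over the plate's centre, 45 mm above the tray's underside. Bar 12 mm thick along x, 90 mm long along y, 24 mm high, 27 mm clear above the plate on two thin legs 35 mm either side of the middle. Axes as the tray's. To seat it, bring this point 45 mm above rack_seat with the axes alike.
- rack_seat (a point): Midway between the basket's four posts, level with their shoulders, where the tray's underside rests, 92 mm above the worktop; moves with the basket. x along the runner towards home, away from the white front panel; z up. Posts 20 mm thick to the shoulder, then a brass pin 8 mm thick, 28 mm tall, tip tapered; at x = -65, y = +-85 and x = +65, y = +-105 mm.
- front_panel (a point): Middle of the top edge of the outer face of the basket's white front panel, the flat upright plate to push on: 400 mm wide (y), 75 mm high, top edge 93 mm above the worktop. Moves with the basket; axes as rack_seat (push along +x). The runner's base plate under it is 6 mm thick. The basket's other sides are 82 mm high.
- basket (a joint): Travel of the basket along its runner in m: about 0 (-0.02 to 0.02) at the start, pulled out; 0.12 = fully home against the stop. It stays where it is left; pushing takes about 3 to 5 N (no latch; the red lever on the runner's side needs no touching).
- tray: The green tray (0.3-0.45 kg), flat on the worktop at first. Origin: centre of its underside. Plate 170 (x) by 250 (y) by 6 mm, rim to 18 mm. The orange rim is the -x side; z up. Four 14 mm round through-holes: two at x = -65, y = +-85 mm, two at x = +65, y = +-105 mm: it fits one way round only.
- box1: Clear box with yellow lid, 88 x 65 x 50 mm, between the posts; leave it be. Origin at its underside's centre.
- box2: Clear box with red lid, 88 x 65 x 50 mm, between the posts; leave it be. Origin at its underside's centre.
- box3: Clear box with blue lid, 88 x 65 x 50 mm, in the basket beside the rack; leave it be. Origin at its underside's centre.
- ramekin: White ceramic ramekin, 74 mm across, 42 mm tall, in the basket beside the rack; leave it be. Origin at its underside's centre.
- spoon: Wooden masala spoon, 240 mm, lying on the worktop; leave it be. Origin midway along it on its underside; x along it to the bowl.

How it is judged:
By the outcome, as a careful person would: the job done as asked, in the order asked, and still so for the second after the job is handed in, with the robot touching nothing.
It also fails if it takes over 54 s, if anything falls off the work surface, if the arm or the gripper's body presses on something with over 40 N, if the wrist force passes 120 N, or if a joint passes its speed limit or range.

### The arm

A 6-joint arm with a two-finger parallel gripper is mounted at the origin on the work surface. World frame = base frame: x ahead of the robot, y to its left, z up, the work surface at z = 0. Lengths are in m, angles in rad, forces in N, time in s.
With the tool pointing down it reaches from about 0.275 to 0.85 m from the base axis. Payload 5.2 kg.
Tool frame: the origin (TCP) lies between the finger pads; the fingertips stand 14 mm ahead of it and the grasp point (between the pads) lies 5 mm behind it; z points along the fingers, y is the line along which they close (so a half turn about z gives the same grasp; the last joint's range is limited). The gripper opens to 85 mm and grips with 20 to 120 N. Pads are 22 mm wide; open, the fingers measure 114 mm over their backs; the gripper's body (76 mm by 85 mm) begins 54 mm behind the grasp point. The pads swing forward as they close: fully open they stand 13 mm farther back than shut.
Start: joints at [0.932, 0.259, 1.535, -0, 1.348, -0.203], TCP at [0.232, 0.499, 0.245] pointing down, gripper open.
Joint ranges: [-3.14, 3.14], [-0.91, 2.08], [0.19, 2.58], [-1.22, 4.36], [0.22, 2.71], [-3.12, 3.12]. Speed limits (rad/s): [2.57, 2.57, 3.14, 3.14, 3.14, 3.14].

### API

Orientations are given as a unit quaternion [x, y, z, w].
In Python, from rig import sensors, get_image, camera_model, hand_in gives the robot as it stands.
- The arm moves only by the tool send_rows, never from a script. Its argument "deltas" is a list of rows, each an object with "offset": the shift along the tool's x, y, z in m, a list of three; "spin": the turn about the tool's z in degrees. In form: [{"offset": [x, y, z], "spin": spin}, ...]. A call has 1 to 5 rows; each row is the pose to reach, as a shift and turn from the pose commanded when the call began, along the tool's axes at that moment; what a row does not reach only later rows make up. A row lasts 1/10 s, in which the tool goes at most 50 mm and 8.59 degrees, less where a joint would pass 70% of its speed; a pose out of reach is approached as far as the arm can. A call with a gripper value outside its range is refused whole. "jaw" is the closure in counts, from 0 (fully open) to 255 (shut), set as the call begins (left out, the last holds). The fingers move at their own pace and stop on an object; the grip force is fixed at half the most. Time passes only in rows, so rows that repeat a pose let the fingers close. It gives the time, the measured TCP pose, the force, the opening and the grip force at its end, in the units of the state.
- sensors.read_state(): the state, without advancing time (a new reading comes with each control period).
- get_image(name): name is "side" or "top"; returns the picture (400x640x3 uint8, blue, green, red); there is no depth.
- camera_model(name): a dict with "vertical_fov" (degrees; the focal length in pixels is half the picture's height over the tangent of half this angle, whatever the lens; pixels are square), "cx", "cy" (the principal point, pixels), "R" (3x3) and "t" (3): a world point X has camera coordinates R X + t. Camera axes: x right, y down, z forward; pixel columns grow to the right and rows downward; lengths in m; the calibration is good to about 2 mm. A picture is of the moment at which its call begins. camera_model takes no time and is no camera call.
- hand_in(): hands the job in; it is judged then, once.
The state is a dict: "time": time; "joint_positions": joint angles; "joint_vel": joint speeds; "joint_torque": joint torques, N m; "tcp_pos": TCP position; "orientation": TCP orientation; "force": force on the tool from outside, world axes, zero at the start; "moment": the same for the moment, N m; "gripper_width": finger opening in m; "finger_force": force on a finger pad.
Only numpy, scipy, OpenCV 4.12 (cv2) and the standard library are available. Lean on these libraries where they do the work, as an engineer would, in place of code of your own. Each camera call takes 0.05 s, during which the arm holds its last target. There are 200 camera calls.

## Working session

There is one attempt and no reset: what is moved stays moved. The work goes in short steps, Python scripts to look and compute and a tool call to move; the robot and the scene stay as the last step left them, time stands still between calls to the robot, and variables do not carry over. Pictures are saved under pics/ and viewed, at most 10 in all, crops included, and the job is handed in when it is done.

Besides the shell and the picture viewer there is one more tool, called after "Request:" in YAML: its name, and indented under it one key for each argument. send_rows: Moves the arm, as the interface text tells. Its arguments: {"type":"object","properties":{"deltas":{"type":"array"},"jaw":{"type":"number"}},"required":["deltas"]}

```bash
ls; mkdir -p pics; python3 - <<'E'
from rig import sensors,get_image,camera_model
import cv2,numpy as np
for n in("side","top"):
    cv2.imwrite(f"pics/{n}0.png",get_image(n)); print(n,camera_model(n))
s=sensors.read_state();print(s)
E
```

```text
pics
side {'vertical_fov': 46.94303731359871, 'cx': 320.29768899487374, 'cy': 199.41979869326542, 'R': array([[ 0.89748348, -0.44103081, -0.00390153],
       [-0.33275146, -0.67127942, -0.66231443],
       [ 0.28948205,  0.5957145 , -0.74921584]]), 't': array([-0.49815156,  0.28496573,  0.90435752])}
top {'vertical_fov': 46.390896165321436, 'cx': 329.2750018535438, 'cy': 199.83952265597472, 'R': array([[ 0.0262916 , -0.99958123, -0.01208817],
       [-0.98101579, -0.02347532, -0.19250175],
       [ 0.19213737,  0.01691987, -0.98122217]]), 't': array([0.03896386, 0.59262116, 1.1063208 ])}
{'time': 0.1, 'joint_positions': array([ 9.32196841e-01,  2.59272274e-01,  1.53597490e+00,  3.84209284e-05,
        1.34799272e+00, -2.02830732e-01]), 'joint_vel': array([-8.58315733e-04, -9.90835464e-04, -2.06787399e-03, -3.60356517e-04,
       -6.39057784e-05, -1.73626771e-04]), 'joint_torque': array([ 1.04255410e-03, -4.46970177e+01, -2.91246343e+01, -4.08172409e-04,
        6.39401871e-03,  1.32158529e-06]), 'tcp_pos': array([0.23186985, 0.49824277, 0.24455614]), 'orientation': array([ 2.16168592e-01,  9.76355704e-01, -7.44146804e-04, -3.53475669e-04]), 'force': array([-0.3270803 , -0.43104613,  0.38610774]), 'moment': array([-0.03708659,  0.01090663, -0.02969138]), 'finger_force': 0.0, 'gripper_width': 0.0853842539495909}
```

View pics/side0.png

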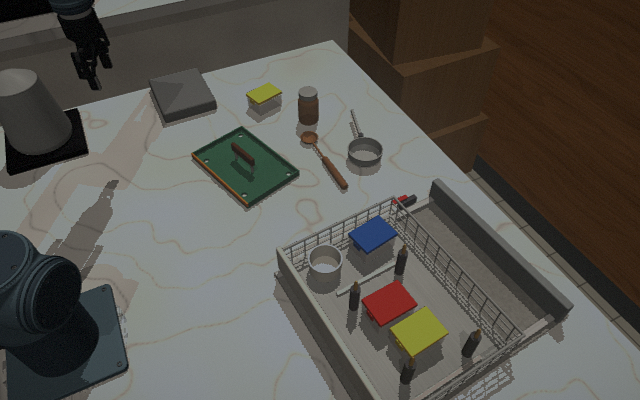

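View pics/top0.png

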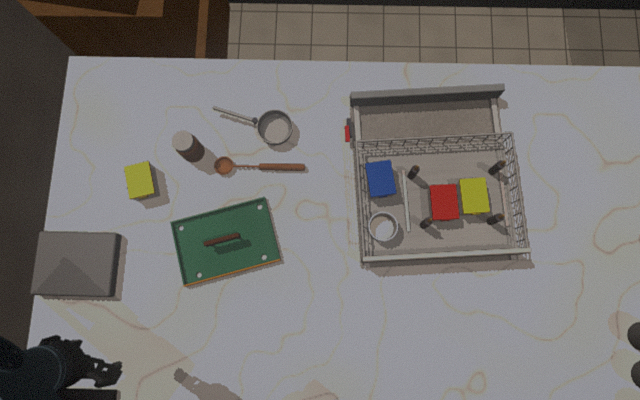

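```bash
python3 - <<'E'
import cv2,numpy as np
t=cv2.imread("pics/top0.png");s=cv2.imread("pics/side0.png")
b=lambda im:np.clip(im.astype(float)*1.8,0,255).astype(np.uint8)
a=cv2.resize(b(t[150:250,400:520]),None,fx=5,fy=5,interpolation=cv2.INTER_CUBIC)
cv2.imwrite("pics/c1.png",a)
a=cv2.resize(b(s[240:390,340:490]),None,fx=4,fy=4,interpolation=cv2.INTER_CUBIC)
cv2.imwrite("pics/c2.png",a)
E
```

```text
(no output)
```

View pics/c1.png

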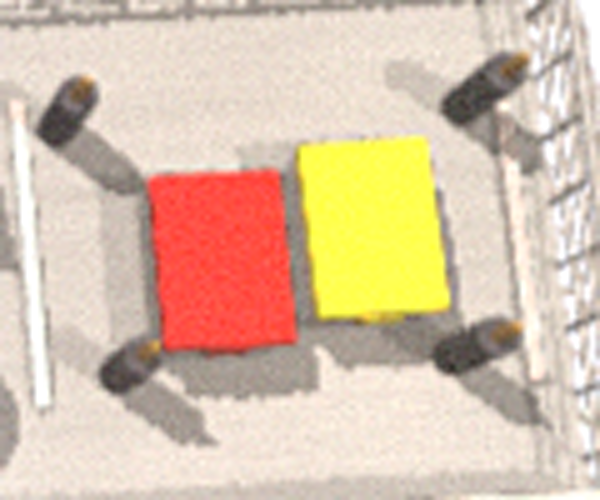

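View pics/c2.png

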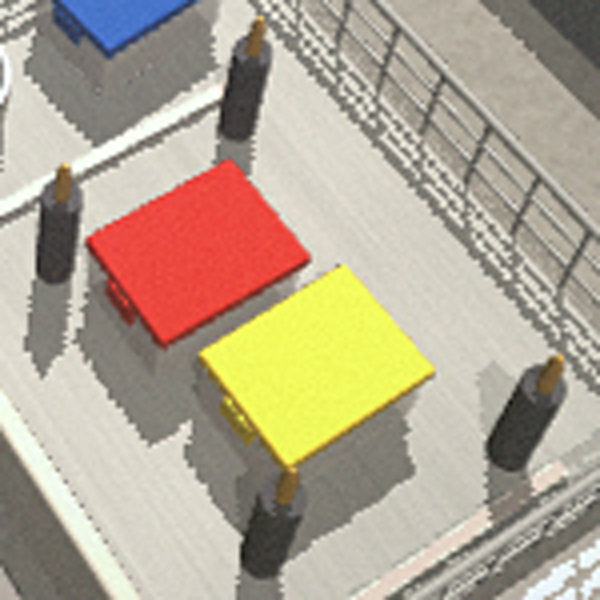

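```bash
cat > h.py <<'E'
import cv2,numpy as np
from scipy.optimize import least_squares
from rig import sensors,get_image,camera_model
M={n:camera_model(n) for n in("side","top")}
def f(n): return 200/np.tan(np.radians(M[n]["vertical_fov"]/2))
def proj(n,X):
    c=np.atleast_2d(X)@M[n]["R"].T+M[n]["t"]
    return c[:,:2]/c[:,2:]*f(n)+[M[n]["cx"],M[n]["cy"]]
def ray(n,uv,z):
    m=M[n];d=m["R"].T@np.array([(uv[0]-m["cx"])/f(n),(uv[1]-m["cy"])/f(n),1]);C=-m["R"].T@m["t"]
    return C+d*(z-C[2])/d[2]
def blobs(im,mask,amin=2):
    n,_,st,ce=cv2.connectedComponentsWithStats(mask.astype(np.uint8),connectivity=8)
    return [(ce[i].round(2),st[i,4]) for i in range(1,n) if st[i,4]>=amin]
def brass(im):
    h=cv2.cvtColor(im,cv2.COLOR_BGR2HSV)
    return (h[...,0]>8)&(h[...,0]<25)&(h[...,1]>110)&(h[...,2]>50)
def pose(P,x,y,a):
    c,s=np.cos(a),np.sin(a);return np.c_[x+c*P[:,0]-s*P[:,1],y+s*P[:,0]+c*P[:,1],P[:,2]]
HP=np.array([[65,105],[65,-105],[-65,85],[-65,-85]])/1000
def fit(obs,z,x0):
    """obs: {cam: 4x2 pixels}; returns x,y,yaw and residuals"""
    P=np.c_[HP,np.full(4,z)]
    r=lambda p:np.concatenate([(proj(n,pose(P,*p))-o)[~np.isnan(o[:,0])].ravel() for n,o in obs.items()])
    q=least_squares(r,x0);return q.x,r(q.x).round(2)
E
python3 - <<'E'
from h import *
for n,(y0,y1,x0,x1) in dict(top=(150,250,400,520),side=(240,390,340,490)).items():
    im=cv2.imread(f"pics/{n}0.png")[y0:y1,x0:x1]
    print(n,[((c+[x0,y0]).round(1).tolist(),int(a)) for c,a in blobs(im,brass(im))])
for n,(y0,y1,x0,x1) in dict(top=(190,295,165,290),side=(120,215,185,305)).items():
    im=cv2.imread(f"pics/{n}0.png")[y0:y1,x0:x1];h=cv2.cvtColor(im,cv2.COLOR_BGR2HSV)
    g=(h[...,0]>60)&(h[...,0]<95)&(h[...,1]>90)
    cn=max(cv2.findContours(g.astype(np.uint8),0,2)[0],key=cv2.contourArea)
    ins=cv2.erode(cv2.drawContours(np.zeros(g.shape,np.uint8),[cv2.convexHull(cn)],-1,1,-1),np.ones((5,5)))>0
    print(n,"holes",[((c+[x0,y0]).round(1).tolist(),int(a)) for c,a in blobs(im,ins&(h[...,1]<90)&(h[...,2]>85),3)],
     "handle",[((c+[x0,y0]).round(1).tolist(),int(a)) for c,a in blobs(im,ins&((h[...,0]<20)|(h[...,0]>165))&(h[...,1]>60),6)], "rect",cv2.minAreaRect(cn))
    o=(h[...,0]>8)&(h[...,0]<20)&(h[...,1]>110)
    print("orange",[((c+[x0,y0]).round(1).tolist(),int(a)) for c,a in blobs(im,o,8)])
E
```

```text
top [([502.6, 162.3], 9), ([416.3, 167.0], 6), ([459.0, 183.5], 4), ([460.0, 192.5], 2), ([461.2, 200.0], 4), ([462.0, 208.0], 3), ([472.0, 213.5], 6), ([476.8, 213.4], 5), ([486.5, 212.0], 2), ([501.0, 215.8], 9), ([429.6, 219.6], 11)]
side [([403.6, 248.9], 25), ([355.2, 285.5], 26), ([411.4, 348.0], 167), ([477.3, 333.3], 30)]
top holes [([214.0, 255.6], 5), ([207.9, 258.9], 15), ([210.3, 256.7], 3)] handle [] rect ((44.410892486572266, 66.39109802246094), (14.353389739990234, 16.042022705078125), 50.710594177246094)
orange [([228.4, 236.6], 25), ([214.9, 240.5], 13), ([231.6, 272.4], 198)]
side holes [([240.1, 136.0], 7), ([206.7, 160.7], 3), ([244.8, 195.0], 5)] handle [([241.9, 152.0], 121), ([251.8, 163.3], 9)] rect ((57.113121032714844, 42.37556076049805), (76.68468475341797, 51.526729583740234), 42.27368927001953)
orange [([302.6, 137.0], 30), ([241.9, 150.6], 56), ([218.8, 178.8], 224)]
```

```bash
python3 - <<'E'
from h import *
n_=np.nan
obs=dict(top=np.array([[416.5,167],[502.8,162.3],[429.7,219.6],[501.2,215.8]]),side=np.array([[403.6,248.9],[477.3,333.3],[355.2,285.5],[412,361.7]]))
for k in (["top"],["side"],["top","side"]):
    for z in(.107,.112): print(k,z,*fit({n:obs[n] for n in k},z,[.5,-.2,0]))
cr=[]
for n,(y0,y1,x0,x1) in dict(top=(190,295,165,290),side=(120,215,185,305)).items():
    im=cv2.imread(f"pics/{n}0.png")[y0:y1,x0:x1].astype(float);h=cv2.cvtColor(im.astype(np.uint8),cv2.COLOR_BGR2HSV)
    g=(im[...,1]>1.25*im[...,2])&(im[...,1]>1.05*im[...,0])
    cn=max(cv2.findContours(g.astype(np.uint8),0,2)[0],key=cv2.contourArea)
    ins=cv2.erode(cv2.drawContours(np.zeros(g.shape,np.uint8),[cv2.convexHull(cn)],-1,1,-1),np.ones((5,5)))>0
    print(n,"holes",[((c+[x0,y0]).round(1).tolist(),int(a)) for c,a in blobs(im,ins&(im[...,2]>90)&(im[...,0]>70),2)],
     "handle",[((c+[x0,y0]).round(1).tolist(),int(a)) for c,a in blobs(im,ins&(im[...,2]>1.4*im[...,1]),6)])
    cr.append(cv2.resize(np.clip(im*1.8,0,255).astype(np.uint8),(500,400) if n=="side" else (480,400),interpolation=2)[:, :390+10])
cv2.imwrite("pics/c3.png",np.hstack(cr))
E
```

```text
['top'] 0.107 [ 0.61124838 -0.26445886  0.07876262] [-0.33 -0.06  0.27 -0.05 -0.2   0.08  0.25  0.01]
['top'] 0.112 [ 0.61015564 -0.26309169  0.07885626] [-0.54 -0.18  0.45 -0.2  -0.35  0.21  0.43  0.12]
['side'] 0.107 [ 0.60776714 -0.26755242  0.08392881] [-0.14 -0.08  0.55  0.1  -0.16  0.07 -0.28 -0.15]
['side'] 0.112 [ 0.60567135 -0.269344    0.08363399] [-0.18 -0.49  0.97  0.21 -0.53 -0.16 -0.32  0.14]
['top', 'side'] 0.107 [ 0.60930355 -0.26623538  0.08136279] [ 0.36  0.84  0.97  0.63  0.65  1.    1.1   0.75  0.31 -0.84  0.72 -0.76
  0.26 -0.91 -0.11 -1.26]
['top', 'side'] 0.112 [ 0.60775905 -0.26680074  0.08103404] [ 0.97  0.92  1.98  0.71  1.32  1.33  2.12  1.08  0.16 -1.81  0.94 -1.38
 -0.16 -1.77 -0.28 -1.76]
top holes [([259.2, 206.9], 23), ([180.9, 228.0], 20), ([263.8, 257.0], 23), ([199.0, 274.9], 22)] handle [([219.5, 239.1], 76)]
side holes [([240.0, 136.0], 3), ([206.5, 161.0], 2), ([288.0, 174.2], 4), ([243.9, 195.1], 8)] handle [([241.6, 150.5], 63)]
```

View pics/c3.png

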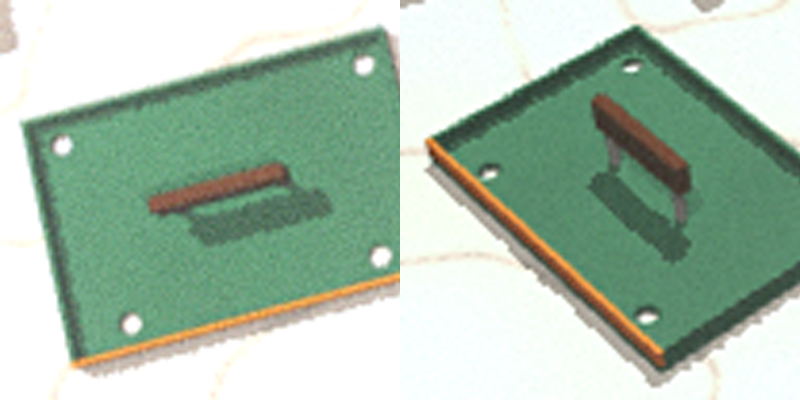

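```bash
cat >> h.py <<'E'
from scipy.spatial.transform import Rotation as Ro
def goto(p,yaw):
    """offset (tool axes) and spin to bring TCP to p with tool y along world angle yaw (mod pi)"""
    s=sensors.read_state();R=Ro.from_quat(s["orientation"]).as_matrix()
    a=np.degrees(np.arctan2(R[1,1],R[0,1]));sp=-(np.degrees(yaw)-a); sp=(sp+90)%180-90
    print("t",round(s["time"],2),"tcp",s["tcp_pos"].round(4),"offset",(R.T@(np.array(p)-s["tcp_pos"])).round(4),"spin",round(sp,2),"j6",round(s["joint_positions"][5],2),"w",round(s["gripper_width"],4),"F",s["force"].round(1))
E
python3 - <<'E'
from h import *
obs=dict(top=np.array([[180.9,228],[259.2,206.9],[199,274.9],[263.8,257]]),side=np.array([[240,136],[288,174.2],[206.5,161],[243.9,195.1]]))
for k in (["top"],["side"],["top","side"]): print(k,*fit({n:obs[n] for n in k},.003,[.45,.25,0.2]))
q=fit(obs,.003,[.45,.25,0.2])[0]
print(ray("top",(219.5,239.1),.054)[:2],ray("side",(241.6,150.5),.048)[:2])
goto([q[0],q[1],.14],q[2]);goto([q[0],q[1],.040],q[2])
E
```

```text
['top'] [0.48670155 0.3184497  0.29446424] [-0.1   0.06  0.15 -0.13 -0.04  0.01 -0.    0.05]
['side'] [0.48409455 0.31623171 0.29554177] [ 0.38 -0.19  0.31 -0.13 -0.63  0.12 -0.05  0.1 ]
['top', 'side'] [0.48553476 0.31780368 0.29464796] [ 0.1   0.52  0.37  0.31  0.18  0.49  0.23  0.51  0.71 -0.67  0.56 -0.66
 -0.27 -0.43  0.24 -0.5 ]
[0.48697292 0.32227886] [0.48651841 0.3264358 ]
t 0.1 tcp [0.2319 0.4982 0.2446] offset [-0.3062 -0.0563  0.1045] spin 48.15 j6 -0.2 w 0.0854 F [-0.3 -0.4  0.4]
t 0.1 tcp [0.2319 0.4982 0.2446] offset [-0.3062 -0.0562  0.2045] spin 48.15 j6 -0.2 w 0.0854 F [-0.3 -0.4  0.4]
```

Request:
send_rows:
  deltas:
    - {"offset": [-0.03, -0.006, 0.005], "spin": 5}
    - {"offset": [-0.07, -0.013, 0.015], "spin": 12}
    - {"offset": [-0.115, -0.021, 0.03], "spin": 20}
    - {"offset": [-0.16, -0.03, 0.05], "spin": 28}
    - {"offset": [-0.2, -0.037, 0.07], "spin": 35}
  jaw: 0

```text
time: 0.6
tcp_pos: [0.3992, 0.3792, 0.1745]
orientation: [0.502, 0.865, 0.0, 0.0]
force: [0.5, -0.4, 0.1]
gripper_width: 0.0852
finger_force: 0.0
```

```bash
python3 -c "
from h import *
goto([.4857,.319,.14],.2948)"
```

```text
t 0.6 tcp [0.3992 0.3792 0.1745] offset [-0.0952  0.0453  0.0346] spin 12.82 j6 0.04 w 0.0852 F [ 0.5 -0.4  0.1]
```

Request:
send_rows:
  deltas:
    - {"offset": [-0.035, 0.017, 0.012], "spin": 5}
    - {"offset": [-0.07, 0.033, 0.025], "spin": 10}
    - {"offset": [-0.0952, 0.0453, 0.035], "spin": 12.8}
    - {"offset": [-0.0952, 0.0453, 0.035], "spin": 12.8}

```text
time: 1.0
tcp_pos: [0.4868, 0.3181, 0.1381]
orientation: [0.595, 0.804, -0.001, -0.0]
force: [0.1, 0.3, -0.0]
gripper_width: 0.0854
finger_force: 0.0
```

```bash
python3 - <<'E'
from h import *
for n in M: cv2.imwrite(f"pics/{n}1.png",get_image(n))
a=[cv2.imread("pics/top1.png")[170:310,140:300],cv2.imread("pics/side1.png")[60:220,170:330][:140]]
cv2.imwrite("pics/c4.png",np.hstack([cv2.resize(np.clip(i*1.6,0,255).astype(np.uint8),(400,350),interpolation=2) for i in a]))
goto([.4857,.319,.04],.2948)
E
```

```text
t 1.1 tcp [0.4845 0.3204 0.1395] offset [-0.0017  0.001   0.0995] spin 0.28 j6 0.09 w 0.0852 F [0.1 0.2 0.8]
```

View pics/c4.png

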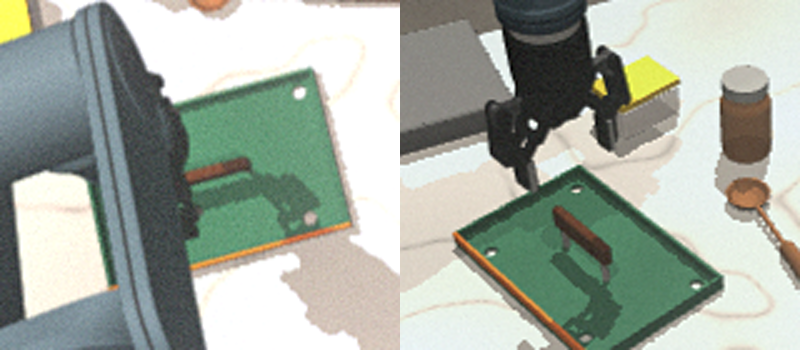

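Request:
send_rows:
  deltas:
    - {"offset": [-0.001, 0.0005, 0.02], "spin": 0}
    - {"offset": [-0.001, 0.0005, 0.045], "spin": 0}
    - {"offset": [-0.001, 0.0005, 0.07], "spin": 0}
    - {"offset": [-0.001, 0.0005, 0.09], "spin": 0}
    - {"offset": [-0.001, 0.0005, 0.099], "spin": 0}

```text
time: 1.6
tcp_pos: [0.4832, 0.3207, 0.0399]
orientation: [0.592, 0.806, -0.001, -0.001]
force: [-0.3, -0.8, 0.0]
gripper_width: 0.0856
finger_force: 0.0
```

Request:
send_rows:
  deltas:
    - {"offset": [0, 0, 0], "spin": 0}
    - {"offset": [0, 0, 0], "spin": 0}
    - {"offset": [0, 0, 0], "spin": 0}
    - {"offset": [0, 0, 0], "spin": 0}
    - {"offset": [0, 0, 0], "spin": 0}
  jaw: 255

```text
time: 2.1
tcp_pos: [0.4861, 0.3204, 0.0422]
orientation: [0.593, 0.805, 0.001, 0.0]
force: [-0.8, 0.6, 2.0]
gripper_width: 0.012
finger_force: 0.4
```

Request:
send_rows:
  deltas:
    - {"offset": [0, 0, 0], "spin": 0}
    - {"offset": [0, 0, 0], "spin": 0}
    - {"offset": [0, 0, 0], "spin": 0}
    - {"offset": [0, 0, 0], "spin": 0}

```text
time: 2.5
tcp_pos: [0.4862, 0.3204, 0.0423]
orientation: [0.593, 0.805, 0.001, 0.0]
force: [0.1, 0.5, 6.7]
gripper_width: 0.0107
finger_force: 59.7
```

Request:
send_rows:
  deltas:
    - {"offset": [0, 0, -0.008], "spin": 0}
    - {"offset": [0, 0, -0.022], "spin": 0}
    - {"offset": [0, 0, -0.045], "spin": 0}
    - {"offset": [0, 0, -0.07], "spin": 0}
    - {"offset": [0, 0, -0.095], "spin": 0}

```text
time: 3.0
tcp_pos: [0.4851, 0.3199, 0.1377]
orientation: [0.593, 0.805, -0.0, -0.0]
force: [0.5, 0.1, -2.4]
gripper_width: 0.0111
finger_force: 58.6
```

Request:
send_rows:
  deltas:
    - {"offset": [0, 0, -0.025], "spin": 0}
    - {"offset": [0, 0, -0.045], "spin": 0}
    - {"offset": [0, 0, -0.055], "spin": 0}
    - {"offset": [0, 0, -0.055], "spin": 0}
    - {"offset": [0, 0, -0.055], "spin": 0}

```text
time: 3.5
tcp_pos: [0.4849, 0.3198, 0.1907]
orientation: [0.593, 0.805, -0.001, -0.0]
force: [-0.7, 0.9, -2.9]
gripper_width: 0.0112
finger_force: 58.7
```

```bash
python3 -c "
from h import *
goto([.6105,-.2652,.19],.0814)"
```

```text
t 3.5 tcp [0.4849 0.3198 0.1907] offset [-0.596  -0.0533  0.0008] spin 12.56 j6 0.09 w 0.0112 F [-0.7  0.9 -2.9]
```

Request:
send_rows:
  deltas:
    - {"offset": [-0.015, -0.001, 0], "spin": 1.5}
    - {"offset": [-0.04, -0.004, 0], "spin": 4}
    - {"offset": [-0.075, -0.007, 0], "spin": 7}
    - {"offset": [-0.11, -0.01, 0], "spin": 10}
    - {"offset": [-0.145, -0.013, 0], "spin": 12.5}

```text
time: 4.0
tcp_pos: [0.5154, 0.1756, 0.1899]
orientation: [0.678, 0.735, -0.001, -0.001]
force: [0.2, -0.6, -2.3]
gripper_width: 0.0109
finger_force: 58.6
```

```bash
python3 -c "
from h import *
goto([.6105,-.2652,.19],.0814)"
```

```text
t 4.0 tcp [0.5154 0.1756 0.1899] offset [-0.447   0.0596  0.    ] spin -0.09 j6 0.04 w 0.0109 F [ 0.2 -0.6 -2.3]
```

Request:
send_rows:
  deltas:
    - {"offset": [-0.035, 0.005, 0], "spin": 0}
    - {"offset": [-0.075, 0.01, 0], "spin": 0}
    - {"offset": [-0.115, 0.016, 0], "spin": 0}
    - {"offset": [-0.155, 0.021, 0], "spin": 0}
    - {"offset": [-0.195, 0.026, 0], "spin": 0}

```text
time: 4.5
tcp_pos: [0.5571, -0.0168, 0.19]
orientation: [0.678, 0.735, -0.001, -0.001]
force: [0.4, -0.1, -2.9]
gripper_width: 0.011
finger_force: 58.6
```

Request:
send_rows:
  deltas:
    - {"offset": [-0.04, 0.005, 0], "spin": 0}
    - {"offset": [-0.08, 0.01, 0], "spin": 0}
    - {"offset": [-0.12, 0.016, 0], "spin": 0}
    - {"offset": [-0.16, 0.021, 0], "spin": 0}
    - {"offset": [-0.195, 0.026, 0], "spin": 0}

```text
time: 5.0
tcp_pos: [0.5989, -0.2094, 0.1896]
orientation: [0.678, 0.735, -0.001, -0.001]
force: [0.4, -0.1, -2.5]
gripper_width: 0.0111
finger_force: 58.6
```

Request:
send_rows:
  deltas:
    - {"offset": [-0.025, 0.004, 0], "spin": 0}
    - {"offset": [-0.045, 0.006, 0], "spin": 0}
    - {"offset": [-0.056, 0.0075, 0], "spin": 0}
    - {"offset": [-0.056, 0.0075, 0], "spin": 0}
    - {"offset": [-0.056, 0.0075, 0], "spin": 0}

```text
time: 5.5
tcp_pos: [0.6115, -0.2612, 0.1905]
orientation: [0.677, 0.736, 0.0, -0.001]
force: [0.8, -0.4, -2.0]
gripper_width: 0.0111
finger_force: 58.6
```

```bash
python3 - <<'E'
from h import *
for n in M: cv2.imwrite(f"pics/{n}2.png",get_image(n))
a=[cv2.imread("pics/top2.png")[110:290,370:550],cv2.imread("pics/side2.png")[180:400,320:520]]
cv2.imwrite("pics/c5.png",np.hstack([cv2.resize(np.clip(i*1.6,0,255).astype(np.uint8),(400,400 if k==0 else 440),interpolation=2)[:400] for k,i in enumerate(a)]))
goto([.6105,-.2652,.19],.0814)
E
```

```text
t 5.6 tcp [ 0.6118 -0.2605  0.1911] offset [-0.0045 -0.0017  0.0011] spin 0.12 j6 -0.65 w 0.0112 F [-0.2 -0.1 -2.9]
```

View pics/c5.png

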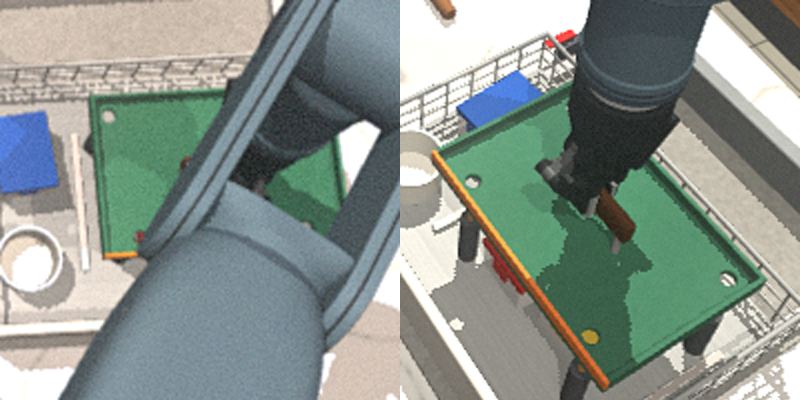

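```bash
cat >> h.py <<'E'
def holes(n,im,guess,r=6):
    out=[]
    for g in guess:
        if g is None: out.append([np.nan]*2);continue
        u,v=np.round(g).astype(int);w=im[v-r:v+r+1,u-r:u+r+1].astype(float)
        m=~((w[...,1]>1.15*w[...,2])&(w[...,1]>1.02*w[...,0]))
        b=[(c,a) for c,a in blobs(w,m,4)]
        b.sort(key=lambda q:np.hypot(*(q[0]-r)));c,a=b[0];print(n,g,(c+[u-r,v-r]).round(2),a);out.append(c+[u-r,v-r])
    return np.array(out)
E
python3 - <<'E'
from h import *
t=cv2.imread("pics/top2.png");s=cv2.imread("pics/side2.png")
o=dict(top=holes("top",t,[(418.6,162.7),None,(433.4,216.6),(508,211)]),side=holes("side",s,[None,(484,319.5),(356.5,270.5),(415.5,348.5)]))
for k in (["top"],["side"],["top","side"]): print(k,*fit({n:o[n] for n in k},.151,[.6,-.26,0.08]))
E
```

```text
top (418.6, 162.7) [418.39 161.82] 28
top (433.4, 216.6) [435.09 218.03] 96
top (508, 211) [506.7  213.71] 86
side (484, 319.5) [483.26 319.58] 38
side (356.5, 270.5) [355.9 270.8] 30
side (415.5, 348.5) [414.81 348.04] 52
['top'] [ 0.60972865 -0.26371282  0.08273111] [ 0.61  0.96 -1.93 -0.48  1.33 -0.48]
['side'] [ 0.60894605 -0.26346602  0.08143673] [ 0.15 -0.04 -0.06 -0.   -0.09  0.02]
['top', 'side'] [ 0.60922386 -0.26354329  0.08090075] [ 0.58  1.09 -2.06 -0.32  1.23 -0.19  0.31 -0.04  0.1  -0.05  0.04 -0.02]
```

```bash
python3 - <<'E'
from h import *
print(ray("top",(418.39,161.82),.151),pose(np.c_[HP,np.zeros(4)],.6112,-.2645,.0788)[0])
goto([.6107,-.2637,.168],.0824)
E
```

```text
[ 0.66810895 -0.15231966  0.151     ] [ 0.66773286 -0.15470913  0.        ]
t 5.6 tcp [ 0.6118 -0.2605  0.1911] offset [-0.0031 -0.0014  0.0231] spin 0.06 j6 -0.65 w 0.0112 F [-0.2 -0.1 -2.9]
```

Request:
send_rows:
  deltas:
    - {"offset": [-0.002, -0.001, 0.008], "spin": 0.1}
    - {"offset": [-0.003, -0.0014, 0.016], "spin": 0.1}
    - {"offset": [-0.003, -0.0014, 0.022], "spin": 0.1}
    - {"offset": [-0.003, -0.0014, 0.022], "spin": 0.1}
    - {"offset": [-0.003, -0.0014, 0.022], "spin": 0.1}

```text
time: 6.1
tcp_pos: [0.6108, -0.2647, 0.1689]
orientation: [0.678, 0.735, -0.0, -0.0]
force: [-0.1, 0.4, -2.9]
gripper_width: 0.0112
finger_force: 58.5
```

```bash
python3 - <<'E'
from h import *
t,s=get_image("top"),get_image("side")
cv2.imwrite("pics/top3.png",t);cv2.imwrite("pics/side3.png",s)
st=sensors.read_state();z=st["tcp_pos"][2]-.0423+.002
P=pose(np.c_[HP,np.full(4,z)],.6078,-.2666,.0824)
gs=proj("side",P);gt=proj("top",P);print(z,gs.round(1).tolist(),gt.round(1).tolist())
b=lambda i,c,r=12:cv2.resize(np.clip(i[int(c[1])-r:int(c[1])+r,int(c[0])-r:int(c[0])+r]*1.6,0,255).astype(np.uint8),(260,260),interpolation=2)
cv2.imwrite("pics/c6.png",np.vstack([np.hstack([b(s,gs[i]) for i in(1,2,3)]),np.hstack([b(t,gt[i]) for i in(0,2,3)])]))
goto([.6107,-.2637,.168],.0824)
E
```

```text
0.12927860125205573 [[404.8, 241.9], [480.8, 327.2], [355.5, 278.8], [413.3, 355.6]] [[418.6, 166.1], [507.3, 161.0], [432.5, 219.9], [505.9, 215.6]]
t 6.2 tcp [ 0.6112 -0.265   0.1696] offset [ 0.0013 -0.0004  0.0016] spin -0.09 j6 -0.66 w 0.0111 F [-0.4 -1.  -2.8]
```

View pics/c6.png

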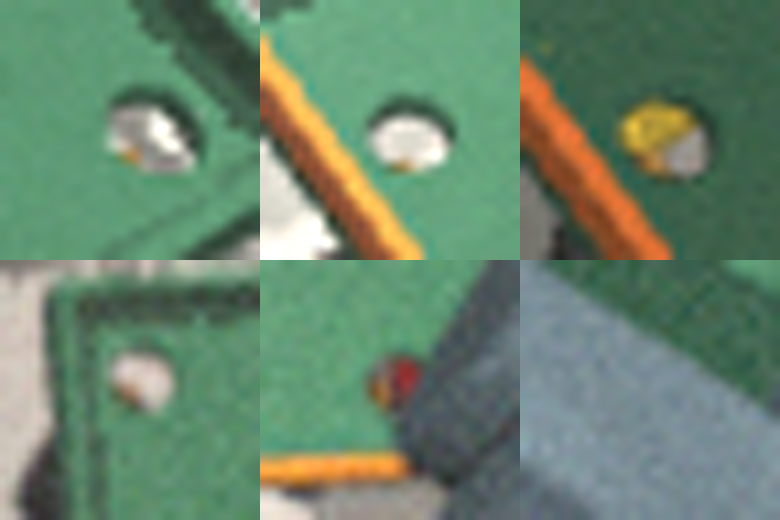

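```bash
python3 - <<'E'
from h import *
gs=[[404.8,241.9],[480.8,327.2],[355.5,278.8],[413.3,355.6]];gt=[[418.6,166.1],[507.3,161.0],[432.5,219.9],[505.9,215.6]]
k=24/260
for n,g,i,c,t in [("side",gs,1,(155,130),(130,155)),("side",gs,2,(150,135),(142,166)),("side",gs,3,(145,138),(132,160)),("top",gt,0,(143,120),(130,137)),("top",gt,2,(135,123),(120,132))]:
    o=np.floor(g[i])-12-.5
    H=ray(n,o+np.array(c)*k,.131);T=ray(n,o+np.array(t)*k,.119);print(n,i,((T-H)[:2]*1000).round(1))
E
```

```text
side 1 [0.2 1.7]
side 2 [-0.   1.4]
side 3 [0.7 1.4]
top 0 [-0.6  0.8]
top 2 [-0.1  0.8]
```

Request:
send_rows:
  deltas:
    - {"offset": [0.0012, 0, 0], "spin": 0}
    - {"offset": [0.0012, 0, 0], "spin": 0}
    - {"offset": [0.0012, 0, 0.005], "spin": 0}
    - {"offset": [0.0012, 0, 0.01], "spin": 0}
    - {"offset": [0.0012, 0, 0.014], "spin": 0}

```text
time: 6.7
tcp_pos: [0.6106, -0.2636, 0.1545]
orientation: [0.678, 0.735, -0.0, -0.0]
force: [0.1, 0.4, -3.2]
gripper_width: 0.011
finger_force: 58.6
```

Request:
send_rows:
  deltas:
    - {"offset": [0, 0, 0.003], "spin": 0}
    - {"offset": [0, 0, 0.006], "spin": 0}
    - {"offset": [0, 0, 0.009], "spin": 0}
    - {"offset": [0, 0, 0.012], "spin": 0}
    - {"offset": [0, 0, 0.014], "spin": 0}

```text
time: 7.2
tcp_pos: [0.6108, -0.2637, 0.141]
orientation: [0.678, 0.735, -0.0, -0.0]
force: [-0.0, 0.7, -2.7]
gripper_width: 0.0111
finger_force: 58.6
```

Request:
send_rows:
  deltas:
    - {"offset": [0, 0, 0.0015], "spin": 0}
    - {"offset": [0, 0, 0.003], "spin": 0}
    - {"offset": [0, 0, 0.0045], "spin": 0}
    - {"offset": [0, 0, 0.0055], "spin": 0}
    - {"offset": [0, 0, 0.006], "spin": 0}

```text
time: 7.7
tcp_pos: [0.6108, -0.2637, 0.1352]
orientation: [0.678, 0.735, -0.0, -0.0]
force: [-0.1, -0.1, -3.1]
gripper_width: 0.011
finger_force: 58.6
```

Request:
send_rows:
  deltas:
    - {"offset": [0, 0, 0.0005], "spin": 0}
    - {"offset": [0, 0, 0.001], "spin": 0}
    - {"offset": [0, 0, 0.001], "spin": 0}

```text
time: 8.0
tcp_pos: [0.6109, -0.2638, 0.1344]
orientation: [0.678, 0.735, 0.0, 0.0]
force: [0.0, 0.5, -2.7]
gripper_width: 0.011
finger_force: 58.6
```

Still hanging (-2.7 N); continue by fractions of a millimetre.

Request:
send_rows:
  deltas:
    - {"offset": [0, 0, 0.0005], "spin": 0}
    - {"offset": [0, 0, 0.001], "spin": 0}
    - {"offset": [0, 0, 0.001], "spin": 0}

```text
time: 8.3
tcp_pos: [0.6109, -0.2638, 0.1343]
orientation: [0.678, 0.735, 0.0, 0.0]
force: [-2.4, 1.2, 4.6]
gripper_width: 0.0112
finger_force: 59.8
```

Request:
send_rows:
  deltas:
    - {"offset": [0, 0, 0.0005], "spin": 0}
    - {"offset": [0, 0, 0.0005], "spin": 0}

```text
time: 8.5
tcp_pos: [0.6112, -0.2638, 0.1343]
orientation: [0.678, 0.735, 0.0, 0.001]
force: [-3.1, 2.2, 8.2]
gripper_width: 0.0114
finger_force: 60.1
```

Request:
send_rows:
  deltas:
    - {"offset": [0, 0, -0.001], "spin": 0}
    - {"offset": [0, 0, -0.001], "spin": 0}

```text
time: 8.7
tcp_pos: [0.6111, -0.2638, 0.1344]
orientation: [0.678, 0.735, 0.0, 0.0]
force: [0.3, 1.3, 3.8]
gripper_width: 0.0109
finger_force: 59.7
```

Request:
send_rows:
  deltas:
    - {"offset": [0, 0, 0], "spin": 0}
    - {"offset": [0, 0, 0], "spin": 0}
    - {"offset": [0, 0, 0], "spin": 0}
    - {"offset": [0, 0, 0], "spin": 0}
    - {"offset": [0, 0, 0], "spin": 0}
  jaw: 0

```text
time: 9.2
tcp_pos: [0.6109, -0.2638, 0.1336]
orientation: [0.678, 0.735, -0.0, -0.0]
force: [-0.1, -0.7, 0.8]
gripper_width: 0.0819
finger_force: 0.0
```

Request:
send_rows:
  deltas:
    - {"offset": [0, 0, 0], "spin": 0}
    - {"offset": [0, 0, -0.01], "spin": 0}
    - {"offset": [0, 0, -0.03], "spin": 0}
    - {"offset": [0, 0, -0.06], "spin": 0}
    - {"offset": [0, 0, -0.09], "spin": 0}

```text
time: 9.7
tcp_pos: [0.6107, -0.2636, 0.2252]
orientation: [0.678, 0.735, -0.0, -0.0]
force: [-0.1, -0.4, -0.1]
gripper_width: 0.0857
finger_force: 0.0
```

```bash
python3 - <<'E'
from h import *
im=cv2.imread("pics/top0.png");g=cv2.cvtColor(im,cv2.COLOR_BGR2GRAY)
for u in(400,445,490): print(u,list(zip(range(240,272),g[240:272,u-2:u+3].mean(1).astype(int).tolist())))
for n in M: cv2.imwrite(f"pics/{n}4.png",get_image(n))
for v in(250,254,256,258,262): print(v,ray("top",(445,v),.093))
s=cv2.imread("pics/side4.png")
cv2.imwrite("pics/c7.png",cv2.resize(np.clip(s[180:400,260:520]*1.6,0,255).astype(np.uint8),None,fx=2.7,fy=2.7,interpolation=2))
E
```

```text
400 [(240, 93), (241, 98), (242, 99), (243, 107), (244, 114), (245, 116), (246, 128), (247, 131), (248, 128), (249, 120), (250, 114), (251, 113), (252, 113), (253, 111), (254, 118), (255, 142), (256, 148), (257, 152), (258, 145), (259, 98), (260, 63), (261, 74), (262, 82), (263, 81), (264, 79), (265, 79), (266, 108), (267, 121), (268, 121), (269, 118), (270, 119), (271, 118)]
445 [(240, 129), (241, 129), (242, 131), (243, 131), (244, 130), (245, 129), (246, 123), (247, 114), (248, 108), (249, 113), (250, 112), (251, 101), (252, 132), (253, 147), (254, 150), (255, 149), (256, 126), (257, 79), (258, 65), (259, 75), (260, 78), (261, 77), (262, 78), (263, 88), (264, 111), (265, 117), (266, 117), (267, 114), (268, 107), (269, 108), (270, 110), (271, 110)]
490 [(240, 130), (241, 132), (242, 129), (243, 127), (244, 118), (245, 111), (246, 111), (247, 112), (248, 110), (249, 119), (250, 140), (251, 148), (252, 151), (253, 146), (254, 102), (255, 61), (256, 72), (257, 77), (258, 76), (259, 74), (260, 78), (261, 102), (262, 113), (263, 112), (264, 114), (265, 113), (266, 114), (267, 113), (268, 111), (269, 114), (270, 129), (271, 145)]
250 [ 0.47048703 -0.2230423   0.093     ]
254 [ 0.46107148 -0.22284206  0.093     ]
256 [ 0.45637526 -0.22274218  0.093     ]
258 [ 0.45168674 -0.22264247  0.093     ]
262 [ 0.44233266 -0.22244353  0.093     ]
```

View pics/c7.png

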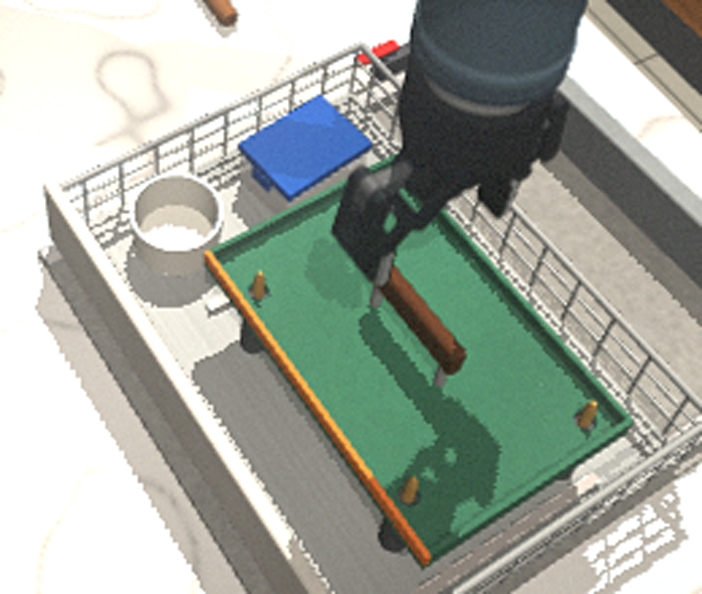

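```bash
python3 -c "
from h import *
goto([.3893,-.2517,.225],.0815)
goto([.3893,-.2517,.07],.0815)"
```

```text
t 9.8 tcp [ 0.6131 -0.2651  0.2303] offset [ 0.0315 -0.222   0.0033] spin -0.03 j6 -0.66 w 0.0855 F [ 0.8 -0.1  0.5]
t 9.8 tcp [ 0.6131 -0.2651  0.2303] offset [ 0.0325 -0.2233  0.1583] spin -0.03 j6 -0.66 w 0.0855 F [ 0.8 -0.1  0.5]
```

Request:
send_rows:
  deltas:
    - {"offset": [0.003, -0.025, 0], "spin": 0}
    - {"offset": [0.01, -0.07, 0], "spin": 0}
    - {"offset": [0.017, -0.115, 0], "spin": 0}
    - {"offset": [0.024, -0.16, 0], "spin": 0}
    - {"offset": [0.029, -0.2, 0], "spin": 0}
  jaw: 255

```text
time: 10.3
tcp_pos: [0.4071, -0.2502, 0.2238]
orientation: [0.678, 0.735, -0.0, -0.0]
force: [-0.2, -0.8, 0.1]
gripper_width: 0.0126
finger_force: 0.0
```

Request:
send_rows:
  deltas:
    - {"offset": [0.002, -0.02, 0], "spin": 0}
    - {"offset": [0.002, -0.022, 0.02], "spin": 0}
    - {"offset": [0.002, -0.022, 0.06], "spin": 0}
    - {"offset": [0.002, -0.022, 0.1], "spin": 0}
    - {"offset": [0.002, -0.022, 0.14], "spin": 0}

```text
time: 10.8
tcp_pos: [0.3872, -0.251, 0.0833]
orientation: [0.678, 0.735, -0.0, 0.001]
force: [1.1, -0.2, 0.9]
gripper_width: 0.0
finger_force: 0.0
```

```bash
python3 -c "
from h import *
goto([.3893,-.2517,.07],.0815)
goto([.611-.9967*.1665-.0024,-.2637-.0813*.1665+.03,.07],.0815)"
```

```text
t 10.8 tcp [ 0.3872 -0.251   0.0833] offset [-0.0008  0.002   0.0133] spin -0.05 j6 -0.9 w 0.0 F [ 1.1 -0.2  0.9]
t 10.8 tcp [ 0.3872 -0.251   0.0833] offset [-0.0007  0.0556  0.0133] spin -0.05 j6 -0.9 w 0.0 F [ 1.1 -0.2  0.9]
```

Request:
send_rows:
  deltas:
    - {"offset": [0, 0.005, 0.013], "spin": 0}
    - {"offset": [0, 0.02, 0.013], "spin": 0}
    - {"offset": [0, 0.035, 0.013], "spin": 0}
    - {"offset": [0, 0.042, 0.013], "spin": 0}
    - {"offset": [0, 0.045, 0.013], "spin": 0}

```text
time: 11.3
tcp_pos: [0.434, -0.2477, 0.0722]
orientation: [0.677, 0.736, 0.0, 0.002]
force: [-0.4, -0.1, -0.6]
gripper_width: 0.0006
finger_force: 0.0
```

Request:
send_rows:
  deltas:
    - {"offset": [0, 0.003, 0], "spin": 0}
    - {"offset": [0, 0.006, 0], "spin": 0}
    - {"offset": [0, 0.009, 0], "spin": 0}
    - {"offset": [0, 0.012, 0], "spin": 0}
    - {"offset": [0, 0.015, 0], "spin": 0}

```text
time: 11.8
tcp_pos: [0.4464, -0.246, 0.0709]
orientation: [0.678, 0.735, -0.0, -0.001]
force: [-3.5, -1.0, 3.4]
gripper_width: -0.0002
finger_force: 1.7
```

Request:
send_rows:
  deltas:
    - {"offset": [0, 0.003, 0], "spin": 0}
    - {"offset": [0, 0.006, 0], "spin": 0}
    - {"offset": [0, 0.009, 0], "spin": 0}
    - {"offset": [0, 0.012, 0], "spin": 0}
    - {"offset": [0, 0.015, 0], "spin": 0}

```text
time: 12.3
tcp_pos: [0.4621, -0.2447, 0.0708]
orientation: [0.678, 0.735, -0.0, -0.0]
force: [-3.2, -0.9, 2.5]
gripper_width: -0.0003
finger_force: 1.7
```

Request:
send_rows:
  deltas:
    - {"offset": [0, 0.004, 0], "spin": 0}
    - {"offset": [0, 0.008, 0], "spin": 0}
    - {"offset": [0, 0.012, 0], "spin": 0}
    - {"offset": [0, 0.016, 0], "spin": 0}
    - {"offset": [0, 0.02, 0], "spin": 0}

```text
time: 12.8
tcp_pos: [0.4821, -0.2431, 0.0708]
orientation: [0.678, 0.735, -0.0, 0.0]
force: [-2.8, -0.8, 2.3]
gripper_width: 0.0001
finger_force: 1.7
```

Request:
send_rows:
  deltas:
    - {"offset": [0, 0.004, 0], "spin": 0}
    - {"offset": [0, 0.008, 0], "spin": 0}
    - {"offset": [0, 0.012, 0], "spin": 0}
    - {"offset": [0, 0.016, 0], "spin": 0}
    - {"offset": [0, 0.02, 0], "spin": 0}

```text
time: 13.3
tcp_pos: [0.502, -0.2415, 0.0708]
orientation: [0.678, 0.735, -0.0, 0.0]
force: [-2.4, -1.2, 1.8]
gripper_width: -0.0001
finger_force: 1.7
```

Request:
send_rows:
  deltas:
    - {"offset": [0, 0.004, 0], "spin": 0}
    - {"offset": [0, 0.008, 0], "spin": 0}
    - {"offset": [0, 0.012, 0], "spin": 0}
    - {"offset": [0, 0.016, 0], "spin": 0}
    - {"offset": [0, 0.02, 0], "spin": 0}

```text
time: 13.8
tcp_pos: [0.522, -0.2399, 0.0708]
orientation: [0.678, 0.735, -0.0, 0.0]
force: [-2.5, -1.4, 2.5]
gripper_width: 0.0004
finger_force: 1.7
```

Request:
send_rows:
  deltas:
    - {"offset": [0, 0.004, 0], "spin": 0}
    - {"offset": [0, 0.008, 0], "spin": 0}
    - {"offset": [0, 0.011, 0], "spin": 0}
    - {"offset": [0, 0.013, 0], "spin": 0}
    - {"offset": [0, 0.015, 0], "spin": 0}

```text
time: 14.3
tcp_pos: [0.5367, -0.2387, 0.0708]
orientation: [0.678, 0.735, -0.0, 0.0]
force: [-2.7, -2.2, 2.3]
gripper_width: 0.0002
finger_force: 1.6
```

Now slowly towards the stop.

Request:
send_rows:
  deltas:
    - {"offset": [0, 0.002, 0], "spin": 0}
    - {"offset": [0, 0.004, 0], "spin": 0}
    - {"offset": [0, 0.006, 0], "spin": 0}
    - {"offset": [0, 0.008, 0], "spin": 0}
    - {"offset": [0, 0.01, 0], "spin": 0}

```text
time: 14.8
tcp_pos: [0.5467, -0.2379, 0.0708]
orientation: [0.678, 0.735, -0.0, 0.0]
force: [-2.5, -3.3, 1.5]
gripper_width: -0.0001
finger_force: 1.6
```

Request:
send_rows:
  deltas:
    - {"offset": [0, 0.002, 0], "spin": 0}
    - {"offset": [0, 0.004, 0], "spin": 0}
    - {"offset": [0, 0.006, 0], "spin": 0}
    - {"offset": [0, 0.007, 0], "spin": 0}
    - {"offset": [0, 0.008, 0], "spin": 0}

```text
time: 15.3
tcp_pos: [0.5484, -0.2377, 0.0708]
orientation: [0.678, 0.735, -0.004, -0.005]
force: [-28.9, -5.8, 16.9]
gripper_width: -0.0001
finger_force: 14.8
```

Request:
send_rows:
  deltas:
    - {"offset": [0, 0.0015, 0], "spin": 0}
    - {"offset": [0, 0.003, 0], "spin": 0}
    - {"offset": [0, 0.0045, 0], "spin": 0}

```text
time: 15.6
tcp_pos: [0.5485, -0.2376, 0.0708]
orientation: [0.677, 0.736, -0.007, -0.008]
force: [-45.7, -9.2, 27.6]
gripper_width: 0.0
finger_force: 23.8
```

Request:
send_rows:
  deltas:
    - {"offset": [0, -0.004, 0], "spin": 0}
    - {"offset": [0, -0.009, 0], "spin": 0}
    - {"offset": [0, -0.015, 0], "spin": 0}
    - {"offset": [0, -0.03, 0], "spin": 0}
    - {"offset": [0, -0.06, 0], "spin": 0}

```text
time: 16.1
tcp_pos: [0.501, -0.2416, 0.0709]
orientation: [0.677, 0.736, 0.001, 0.001]
force: [-0.0, 0.6, -0.4]
gripper_width: 0.0
finger_force: 0.0
```

Request:
send_rows:
  deltas:
    - {"offset": [0, -0.04, 0], "spin": 0}
    - {"offset": [0, -0.06, -0.03], "spin": 0}
    - {"offset": [0.03, -0.09, -0.07], "spin": 0}
    - {"offset": [0.07, -0.12, -0.1], "spin": 0}
    - {"offset": [0.11, -0.13, -0.12], "spin": 0}

```text
time: 16.6
tcp_pos: [0.3644, -0.1512, 0.1867]
orientation: [0.679, 0.734, 0.001, 0.001]
force: [2.1, 0.6, 0.7]
gripper_width: -0.0003
finger_force: 0.0
```

```bash
python3 - <<'E'
from h import *
for n in M: cv2.imwrite(f"pics/{n}5.png",get_image(n))
t=cv2.imread("pics/top5.png");s=cv2.imread("pics/side5.png")
a=cv2.resize(t[60:290,320:550],(400,400),interpolation=2);b=cv2.resize(s[150:390,300:540],(400,400),interpolation=2)
cv2.imwrite("pics/c8.png",np.clip(np.hstack([a,b])*1.6,0,255).astype(np.uint8))
for q in("top","side"):
    d=cv2.absdiff(cv2.imread(f"pics/{q}0.png"),cv2.imread(f"pics/{q}5.png")).max(2)
    y0,y1,x0,x1=(150,180,210,310) if q=="top" else (128,192,298,350)
    print(q,"spoon diff",(d[y0:y1,x0:x1]>40).sum())
print(sensors.read_state()["tcp_pos"])
E
```

```text
top spoon diff 0
side spoon diff 295
[ 0.36408247 -0.14819234  0.18803117]
```

View pics/c8.png

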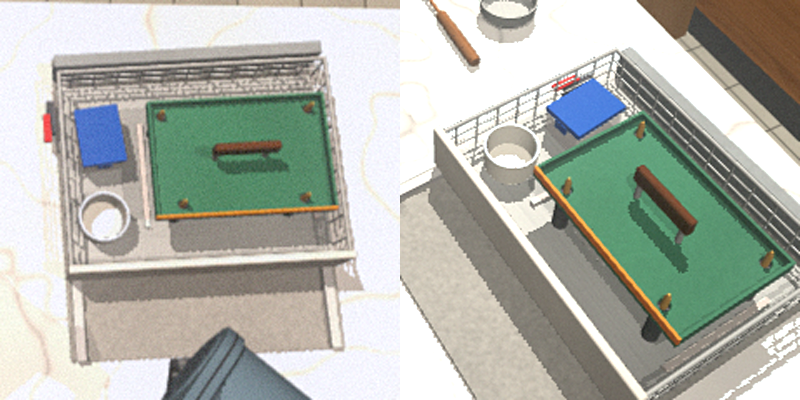

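```bash
python3 -c "
from rig import hand_in
print(hand_in())"
```

```text
the job is handed in; nothing more can be done
None
```

The tray is seated on all four pins with its orange edge to the front, and the basket is pushed against its stop (about 105 mm of travel). The stored items were still upright; the top camera shows the spoon unmoved. The side camera showed an unexplained change near the spoon, but its handle end was in the same place there. The job was handed in at about 17 s.

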